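# Bring the warmer's inner knob up to its hidden limit stop and start it

## Robot

A 6-joint arm with a two-finger parallel gripper is mounted at the origin on a cart in front of the work surface, level with it; the furniture and walls round the work are solid. World frame = base frame: x ahead of the robot, y to its left, z up, the work surface at z = 0. Lengths are in m, angles in rad, forces in N, time in s.
With the tool pointing down it reaches from about 0.25 to 0.725 m from the base axis. Payload 4 kg.
Tool frame: the origin (TCP) lies between the finger pads; the fingertips stand 8 mm ahead of it and the grasp point (between the pads) lies 11 mm behind it; z points along the fingers, y is the line along which they close (so a half turn about z gives the same grasp; the last joint's range is limited). The gripper opens to 85 mm and grips with 20 to 120 N. Pads are 22 mm wide; open, the fingers measure 114 mm over their backs; the gripper's body (76 mm by 85 mm) begins 54 mm behind the grasp point. The pads swing forward as they close: fully open they stand 13 mm farther back than shut.
Start: joints at [-1.295, 0.241, 0.005, 1.335, 0, 1.571], TCP at [0.136, -0.481, 0.239] pointing down, gripper open.
Joint ranges: [-2.72, 2.72], [-1.05, 1.87], [-1.09, 1.28], [-1.99, 2.15], [-1.42, 1.44], [-3.14, 3.14]. Speed limits (rad/s): [2.79, 2.79, 3.14, 3.14, 3.14, 3.14].

## Interface

Orientations are given as a unit quaternion [x, y, z, w].
In Python, from workcell import status, viewer, bot gives the robot as it stands.
- The arm moves only by the tool servo_tool, never from a script. Its argument "commands" is a list of rows, each a list of 5 numbers: the finger opening in mm, from 0 to 85.4, then the shift along the tool's x, y, z in mm, then the turn about the tool's z in rad. A call has 1 to 20 rows; each row shifts and turns the commanded pose from where the row before left it, along the tool's axes as they then stand; what a row does not reach is not made up. A row lasts 1/8 s, in which the tool goes at most 62.5 mm and 10.7 degrees, less where a joint would pass 70% of its speed; a pose out of reach is approached as far as the arm can. A call is refused whole if a number of a shift passes 62.5 or a number of a turn 0.188, either way. A call with a gripper value outside its range is refused whole. The fingers move at their own pace and stop on an object; the grip force is fixed at half the most. Time passes only in rows, so rows that do not move let the fingers close. It gives the time, the measured TCP pose, the force, the opening and the grip force at its end, in the units of the state.
- status.get_obs(): the state, without advancing time (a new reading comes with each control period).
- viewer.camera(name): name is "scene" or "top"; returns (picture, depth): 400x640x3 uint8, red, green, blue; 400x640 float32, m along the optical axis (not along the pixel's ray), 0 where there is no reading.
- viewer.get_calibration(name): a dict with "camera_matrix" (3x3 intrinsics, pixels), "R" (3x3) and "t" (3): a world point X has camera coordinates R X + t. Camera axes: x right, y down, z forward; pixel columns grow to the right and rows downward; lengths in m; the calibration is good to about 2 mm. A picture is of the moment at which its call begins. get_calibration takes no time and is no camera call.
- bot.job_done(): hands the job in; it is judged then, once.
Trained networks look in the newest picture that a camera, given by its name, has taken for a name from the list of things; names that differ only in an ending like _2 or _b are one class to them, and where a whole thing is asked for, a point or a joint stands for the part that bears it (a point fixed in the world has none). Each returns a list of dicts, best first, with "p" (0 to 1); they miss things now and then, are a little off and sometimes report something else, mostly with a low value. They report only what shows in the picture. A call takes as long as a camera call.
- viewer.masks_of(camera, label): "mask" (400x640 bool, what is visible of it) and "pixel" ([row, column] in pixels, amid what is visible of it).
- viewer.spot_point(camera, label): "pixel" ([row, column] in pixels: a listed point, or the origin of a listed thing).
The state is a dict: "clock": time; "joint_pos": joint angles; "joint_vel": joint speeds; "tau": joint torques, N m; "eef_pos": TCP position; "tool_rot": TCP orientation; "ft_force": force on the tool from outside, world axes, zero at the start; "ft_torque": the same for the moment, N m; "grip_width": finger opening in m; "grasp_force": force on a finger pad.
Only numpy, scipy, OpenCV 4.12 (cv2) and the standard library are available. Lean on these libraries where they do the work, as an engineer would, in place of code of your own. Each camera call takes 0.05 s, during which the arm holds its last target. There are 200 camera calls.

## Task

Set the icing warmer to its preset limit: turn only the small inner knob clockwise until you feel it bear firmly against the limit stop hidden inside the outer ring, without dragging the ring round or leaning on it, and leave the knob bearing on the stop. Then press the round start button fully down, gently, and let go. Leave the tub on the warming plate and the two colour pots where they are.

Things in the scene. Friction and masses are not known exactly. Their poses are not given: they have to be found in the camera images.
- warmer: fixed white icing warmer, 250 x 200 mm. Origin: centre of its underside on the worktop; x runs from the controls to the back, z up. Front 110 mm: control deck, 61 mm high; behind it a warming plate 30 mm high. Knob and ring share a vertical axis at x = -68, y = +42 mm; the start button is at x = -68, y = -50 mm
- knob_grip (a point): grip point of the black inner knob, on its axis 31 mm above the ring's flat top, 10 mm below the knob's top; turns with it. Upright bar, 36 mm long, 16 mm across its flat sides, clear of everything from 8 to 41 mm above the ring's top; below, a round skirt 34 mm across. x = along the bar toward its pointer, y = across the bar, z up. Turning friction 0.08 N m; it stays where left
- knob (a joint): angle of the inner knob, rad, growing clockwise seen from above; at 0 its pointer lies along the warmer's +x. It meets the hidden stop 0.2 to 1.4 rad clockwise of where it starts, somewhere between 0.35 rad before and 0.35 rad past the ring's angle. The stop is stiffly sprung (2 N m/rad): firm is over 0.1 N m on it; its push back stays within the knob's friction when let go
- ring (a joint): angle of the outer ring, rad, growing clockwise seen from above; at 0 its raised mark lies along the warmer's +x. Grey ribbed disc 68 mm across, 14 mm high, its flat top 75 mm above the worktop. It carries the stop and is held only by friction: over 0.25 N m on the stop drags it along
- start (a joint): start button travel, m: 0 up, 0.006 fully down; a spring gives 5 N fully down (1.5 N at first touch) and returns it
- start_top (a point): centre of the top of the start button (grey, 26 mm across), z up; moves with it
- icing_tub: lidded tub 107 mm across, 70 mm high, standing on the warming plate; origin at its underside; leave alone
- pot_a: small colour pot with white lid, 45 mm across, 39 mm high, left of the warmer; origin at its underside; leave alone
- pot_b: small colour pot with white lid, 45 mm across, 39 mm high, right of the warmer; origin at its underside; leave alone
- start_base: black collar, 42 mm across, 12 mm high, round the start button; origin at its underside on the deck
- ring_mark (a point): top of the small steel mark on the ring's top, 31 mm from the axis, standing 4 mm above the ring's flat top; moves with the ring

How it is judged:
On the way, in this order (a step that is already met when the one before it is completed fails the run):
1. the knob bears firmly on the stop inside the ring, with more than 5 N (contact force between knob and ring above 5 N), for 0.2 s.
2. the start button is pressed down (over 4.5 of 6 mm) (value of joint start above 0.0045 m), for 0.1 s.
At the end, for the whole second after the job is handed in: the knob still bears on the stop inside the ring (over 1 N), the ring is where it was (its mark moved less than 1.6 mm), the start button is up again (contact force between knob and ring above 1 N and distance of ring_mark from where it was at the start of the episode below 0.0016 m and value of joint start below 0.001 m); the robot touches nothing.
It fails at once if the outer ring is dragged (its mark moves more than 1.6 mm) (distance of ring_mark from where it was at the start of the episode above 0.0016 m).
It fails at once if the fingers press on the outer ring with more than 5 N (contact force between the fingers and ring above 5 N).
It fails at once if the start button or its collar is pushed with more than 25 N (contact force between the fingers and start_base above 25 N).
It fails at once if the tub is shifted more than 10 mm (distance of icing_tub from where it was at the start of the episode above 0.01 m).
It fails at once if a colour pot is shifted more than 10 mm (distance of any of pot_a, pot_b from where it was at the start of the episode above 0.01 m).
It also fails if it takes over 64 s, if anything falls off the work surface, if the arm or the gripper's body presses on something with over 40 N, if the wrist force passes 120 N, or if a joint passes its speed limit or range.

## Working session

There is one attempt and no reset: what is moved stays moved. The work goes in short steps, Python scripts to look and compute and a tool call to move; the robot and the scene stay as the last step left them, time stands still between calls to the robot, and variables do not carry over. Pictures are saved under pics/ and viewed, at most 10 in all, crops included, and the job is handed in when it is done.

Besides the shell and the picture viewer there is one more tool, called as a command line: name --pt "numbers of a row" for each row, then --argument value for the rest. servo_tool: Moves the arm, as the interface text tells. Its arguments: {"type":"object","properties":{"commands":{"type":"array"}},"required":["commands"]}

```bash
mkdir -p pics; cat > h.py <<'E'
from workcell import status, viewer, bot
import numpy as np, cv2
def ray(cam,px):
    c=viewer.get_calibration(cam);K=np.array(c["camera_matrix"]);R=np.array(c["R"]);t=np.array(c["t"])
    d=R.T@np.linalg.solve(K,[px[1],px[0],1.]);return -R.T@t,d
def atz(cam,px,z):
    o,d=ray(cam,px);return o+d*(z-o[2])/d[2]
def atd(cam,px,dep):
    o,d=ray(cam,px);r,c=int(round(px[0])),int(round(px[1]));w=dep[r-1:r+2,c-1:c+2];return o+d*np.median(w[w>0])
E
python3 - <<'E'
from h import *
for cam in("top","scene"):
    im,dep=viewer.camera(cam);cv2.imwrite(f"pics/{cam}0.png",im[:,:,::-1])
    for l in("knob_grip","start_top","ring_mark","warmer","start_base","icing_tub","pot_a"):
        for r in viewer.spot_point(cam,l)[:2]:
            print(cam,l,round(r["p"],2),np.round(r["pixel"],1),atd(cam,r["pixel"],dep).round(4))
s=status.get_obs();print({k:np.round(v,3) for k,v in s.items()})
E
```

```text
top knob_grip 0.59 [205.3 274.9] [0.5108 0.0834 0.1144]
top start_top 0.49 [215.3 313.3] [ 0.4894 -0.0075  0.0828]
top ring_mark 0.81 [192.2 277.5] [0.5568 0.0799 0.0623]
top warmer 0.88 [193.1 300.8] [0.5606 0.0219 0.0302]
top start_base 0.58 [218.2 312.3] [ 0.4821 -0.0048  0.0835]
top icing_tub 0.8 [173.6 302.7] [0.5916 0.0144 0.0995]
top pot_a 0.72 [261.1 424.5] [ 0.3715 -0.2792  0.0379]
top pot_a 0.71 [271.6 199.9] [0.3683 0.2769 0.0401]
scene knob_grip 0.69 [224.2 303.6] [0.5087 0.0841 0.1126]
scene start_top 0.53 [218.5 325.3] [0.4871 0.0015 0.0786]
scene ring_mark 0.59 [230.2 296.6] [0.5257 0.0941 0.0914]
scene warmer 0.88 [236.1 299.4] [0.5166 0.0955 0.0747]
scene start_base 0.61 [221.5 326.4] [0.4814 0.0053 0.0726]
scene icing_tub 0.7 [217.  287.7] [0.5889 0.0405 0.0719]
scene pot_a 0.94 [324.2 311. ] [0.3626 0.3026 0.0319]
scene pot_a 0.73 [198.  395.8] [ 0.3723 -0.2664  0.0088]
{'clock': np.float64(0.8), 'joint_pos': array([-1.295,  0.241,  0.005,  1.335, -0.   ,  1.571]), 'joint_vel': array([ 0.002, -0.001, -0.   , -0.001,  0.002, -0.002]), 'tau': array([-0.0000e+00, -3.7215e+01,  2.5268e+01,  1.0000e-03, -0.0000e+00,
        0.0000e+00]), 'eef_pos': array([ 0.136, -0.481,  0.239]), 'tool_rot': array([ 0.991,  0.137, -0.   ,  0.   ]), 'ft_force': array([-0.094,  0.197,  0.674]), 'ft_torque': array([ 0.026, -0.003, -0.03 ]), 'grasp_force': np.float64(0.0), 'grip_width': np.float64(0.085)}
```

View pics/top0.png

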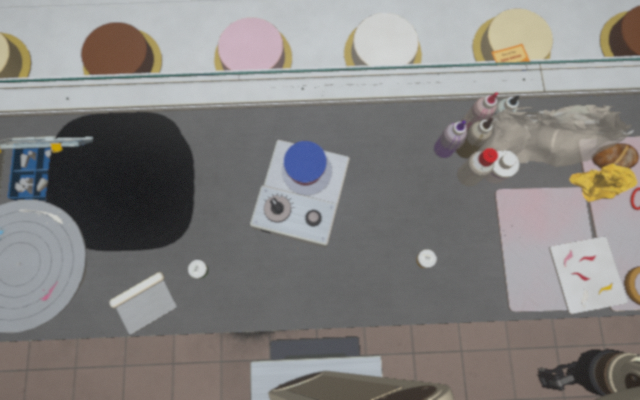

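View pics/scene0.png

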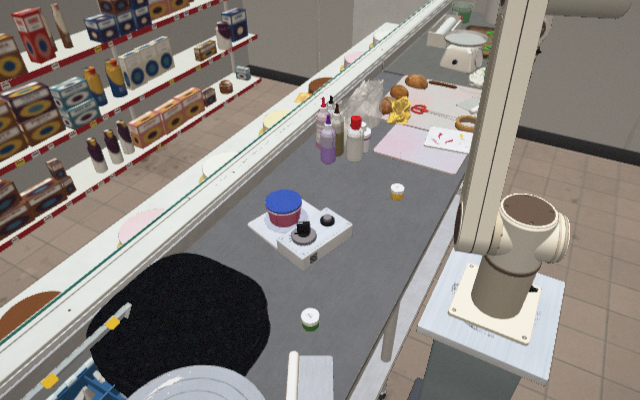

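```bash
cat > m.py <<'E'
from h import *
im,dep=viewer.camera("top")
cv2.imwrite("pics/crop1.png",cv2.resize(im[185:235,245:335,::-1],None,fx=8.5,fy=8.5,interpolation=cv2.INTER_CUBIC))
# knob + ring points by depth
o=None
rows,cols=np.mgrid[125:260,235:365]
c=viewer.get_calibration("top");K=np.array(c["camera_matrix"]);R=np.array(c["R"]);t=np.array(c["t"])
print("cam",(-R.T@t).round(3))
D=dep[125:260,235:365];P=np.stack([cols,rows,np.ones_like(rows)],-1).reshape(-1,3)@np.linalg.inv(K).T*D.reshape(-1,1)
W=((P-t)@R)
g=lambda a,b:W[(W[:,2]>a)&(W[:,2]<b)]
for a,b in((.024,.036),(.055,.066),(.07,.08),(.105,.125),(.094,.106)):
    q=g(a,b);print(a,b,len(q),np.median(q,0).round(4) if len(q) else '')
m=viewer.masks_of("top","warmer")[0]["mask"]
# deck pts z~.061
deck=W[(abs(W[:,2]-.061)<.006)&m[125:260,235:365].ravel()]
print("deckz",np.median(deck[:,2]));r=cv2.minAreaRect(deck[:,:2].astype(np.float32)*1000);print("deck rect mm",r)
for l in("knob_grip","start_top","icing_tub"):
    for x in viewer.masks_of("top",l)[:1]:
        mm=x["mask"];pp=np.argwhere(mm);print(l,x["p"],len(pp),pp.mean(0),cv2.minAreaRect(pp[:,::-1].astype(np.float32)))
k=W[(W[:,2]>.095)&(W[:,0]<.54)&(W[:,1]>.05)];print("knobpts",len(k),k.mean(0));print((k*1000).round(0).tolist())
E
python3 m.py
```

```text
cam [0.244 0.003 1.228]
0.024 0.036 2233 [ 0.5992 -0.01    0.0291]
0.055 0.066 2497 [0.4908 0.0316 0.0612]
0.07 0.08 543 [0.5019 0.0696 0.0753]
0.105 0.125 106 [0.5144 0.081  0.1149]
0.094 0.106 1392 [0.6235 0.0099 0.0985]
deckz 0.06121998844190908
deck rect mm ((499.4601135253906, 42.951568603515625), (199.69773864746094, 110.0310287475586), 73.17662048339844)
knob_grip 0.5 145 [206.37931034 276.09655172] ((276.5, 206.0), (14.0, 11.0), 90.0)
start_top 0.54 90 [216.62222222 312.5       ] ((312.5, 217.0), (10.0, 9.0), 90.0)
icing_tub 0.71 1470 [162.26462585 304.01496599] ((304.0000305175781, 162.00001525878906), (42.42640686035156, 42.42640686035156), 45.0)
knobpts 114 [0.51181163 0.0818808  0.11315239]
[[532.0, 88.0, 112.0], [530.0, 90.0, 112.0], [530.0, 88.0, 111.0], [528.0, 85.0, 118.0], [527.0, 95.0, 113.0], [526.0, 92.0, 115.0], [526.0, 90.0, 117.0], [526.0, 88.0, 115.0], [526.0, 85.0, 114.0], [525.0, 83.0, 118.0], [524.0, 97.0, 115.0], [525.0, 95.0, 113.0], [524.0, 92.0, 114.0], [523.0, 90.0, 118.0], [524.0, 87.0, 116.0], [523.0, 85.0, 116.0], [523.0, 83.0, 117.0], [524.0, 81.0,
[... 1415 characters left out ...]
 [504.0, 81.0, 113.0], [503.0, 78.0, 119.0], [503.0, 76.0, 117.0], [504.0, 74.0, 114.0], [503.0, 71.0, 119.0], [504.0, 69.0, 112.0], [501.0, 83.0, 116.0], [500.0, 81.0, 119.0], [501.0, 78.0, 115.0], [502.0, 76.0, 114.0], [501.0, 74.0, 115.0], [501.0, 71.0, 117.0], [502.0, 69.0, 111.0], [503.0, 67.0, 104.0], [504.0, 85.0, 95.0], [499.0, 81.0, 114.0], [499.0, 79.0, 116.0], [498.0, 76.0, 117.0], [498.0, 74.0, 120.0], [500.0, 72.0, 109.0], [501.0, 70.0, 104.0], [503.0, 68.0, 97.0], [499.0, 82.0, 104.0], [497.0, 79.0, 114.0], [497.0, 76.0, 114.0], [497.0, 74.0, 112.0], [499.0, 72.0, 101.0], [500.0, 70.0, 97.0], [497.0, 80.0, 102.0], [497.0, 77.0, 103.0], [497.0, 75.0, 101.0], [496.0, 78.0, 95.0]]
```

View pics/crop1.png

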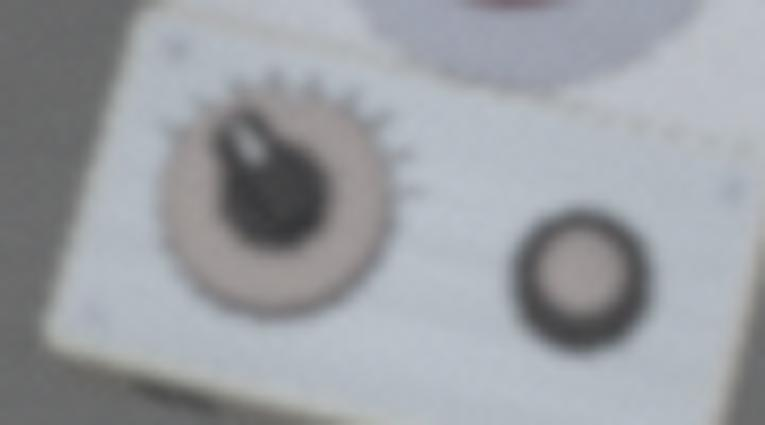

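```bash
cat >> m.py <<'E'
print("=====")
k=k[k[:,2]>.109];r=cv2.minAreaRect(k[:,:2].astype(np.float32)*1000);print(r,k[:,:2].mean(0))
ev=np.linalg.eigh(np.cov(k[:,:2].T))[1][:,1];print("bar yaw",np.arctan2(ev[1],ev[0])%np.pi)
mk=atz("top",(192.2,277.5),.079);print("mark top",mk);print("mark scene",atz("scene",(230.2,296.6),.079))
im,dep=viewer.camera("scene")
cv2.imwrite("pics/crop2.png",cv2.resize(im[205:255,275:345,::-1],None,fx=10,fy=10,interpolation=cv2.INTER_CUBIC))
for c in("top","scene"):
    for x in viewer.spot_point(c,"ring_mark"):print(c,x["p"],x["pixel"],atz(c,x["pixel"],.079))
R=status.get_obs();print(R["tool_rot"])
for a,b in((.024,.036),(.094,.106)):
    q=g(a,b);print(cv2.minEnclosingCircle(q[q[:,0]>.55][:,:2].astype(np.float32)*1000))
E
python3 m.py | sed -n '/=====/,$p'
```

```text
=====
((513.8518676757812, 82.442138671875), (35.26985549926758, 15.561810493469238), 35.231929779052734) [0.51325169 0.08243416]
bar yaw 0.6132600223104396
mark top [0.55234995 0.07875427 0.079     ]
mark scene [0.53308466 0.08272068 0.079     ]
top 0.96 [196.1, 276.4] [0.54247512 0.08170524 0.079     ]
scene 0.81 [228.7, 296.2] [0.53722989 0.07800958 0.079     ]
scene 0.68 [324.2, 309.9] [0.34700934 0.33290549 0.079     ]
[ 9.90503408e-01  1.37488175e-01 -9.29408852e-06  8.95748104e-06]
((620.1902465820312, 5.309402942657471), 116.2828369140625)
((624.94287109375, 9.569656372070312), 54.64578628540039)
```

View pics/crop2.png

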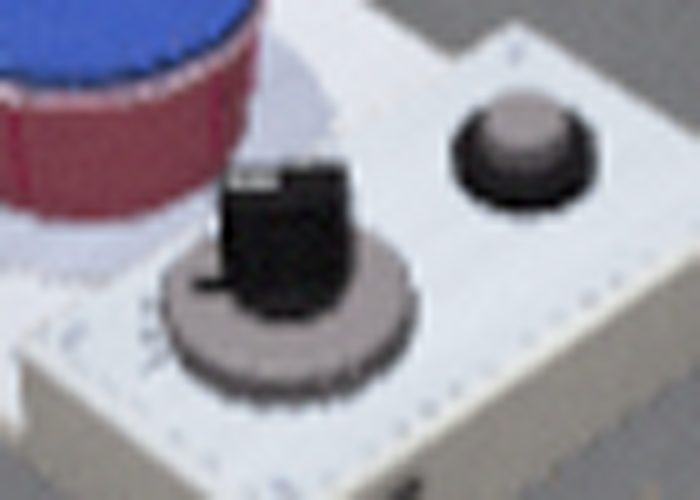

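servo_tool --pt "60 37 -31.5 0 0" --pt "60 37 -31.5 0 0" --pt "60 37 -31.5 0 0" --pt "60 37 -31.5 0 0" --pt "60 37 -31.5 0 0" --pt "60 37 -31.5 0 0" --pt "60 37 -31.5 0 0" --pt "60 37 -31.5 0 0" --pt "60 37 -31.5 0 0" --pt "60 37 -31.5 0 0" --pt "60 37 -31.5 0 0" --pt "60 37 -31.5 0 0" --pt "60 37 -31.5 0 0" --pt "60 37 -31.5 0 0" --pt "60 0 0 0 -0.17" --pt "60 0 0 0 -0.17" --pt "60 0 0 0 0"

```text
clock: 3.58
eef_pos: [0.5145, 0.0845, 0.2391]
tool_rot: [0.953, 0.302, -0.0, -0.0]
ft_force: [0.3, 0.5, -0.5]
grip_width: 0.0601
grasp_force: 0.0
```

```bash
cat > s.py <<'E'
from h import *
import sys
s=status.get_obs();q=s["tool_rot"];y=2*np.arctan2(q[1],q[0]);print("t",s["clock"],"pos",s["eef_pos"].round(4),"yaw",round(y,4),"j",s["joint_pos"].round(3),"F",s["ft_force"].round(2),"T",s["ft_torque"].round(3),"w",round(float(s["grip_width"]),4))
if len(sys.argv)>2:
    d=np.array([float(sys.argv[1]),float(sys.argv[2])])-s["eef_pos"][:2]
    print("tool dx,dy mm",(d@[np.cos(y),np.sin(y)]*1000).round(1),(d@[np.sin(y),-np.cos(y)]*1000).round(1))
E
python3 s.py .5137 .0825
```

```text
t 3.575 pos [0.5145 0.0845 0.2391] yaw 0.6142 j [ 0.163  0.283  0.062  1.349 -0.     2.69 ] F [ 0.29  0.52 -0.49] T [-0.034 -0.001 -0.058] w 0.0601
tool dx,dy mm -1.8 1.2
```

servo_tool --pt "60 0 0 0 -0.1848" --pt "60 0 0 0 -0.1848" --pt "60 0 0 0 -0.1848" --pt "60 0 0 0 -0.1848" --pt "60 0 0 0 -0.1848" --pt "60 0 0 0 -0.1848" --pt "60 0 0 0 -0.1848" --pt "60 0 0 0 -0.1848" --pt "60 0 0 0 -0.1848" --pt "60 0 0 0 -0.1848" --pt "60 0 0 0 -0.1848" --pt "60 0 0 0 -0.1848" --pt "60 0 0 0 -0.1848" --pt "60 0 0 0 -0.1848" --pt "60 0 0 0 -0.1848" --pt "60 0 0 0 -0.1848" --pt "60 0 0 0 -0.1848" --pt "60 1.8 -1.2 40 0" --pt "60 0 0 40 0" --pt "60 0 0 0 0"

```text
clock: 6.08
eef_pos: [0.511, 0.0816, 0.1565]
tool_rot: [-0.302, 0.953, 0.001, -0.004]
ft_force: [0.1, -0.5, 0.2]
grip_width: 0.06
grasp_force: 0.0
```

```bash
python3 s.py .5137 .0825; python3 - <<'E'
from h import *
im,_=viewer.camera("scene")
cv2.imwrite("pics/c3.png",cv2.resize(im[150:260,230:380,::-1],None,fx=5,fy=5,interpolation=cv2.INTER_CUBIC))
E
```

```text
t 6.075 pos [0.511  0.0816 0.1565] yaw 3.7547 j [ 0.158  0.331 -0.093  1.154  0.    -0.455] F [ 0.14 -0.51  0.2 ] T [-0.019  0.003 -0.006] w 0.06
tool dx,dy mm -2.8 -0.8
```

View pics/c3.png

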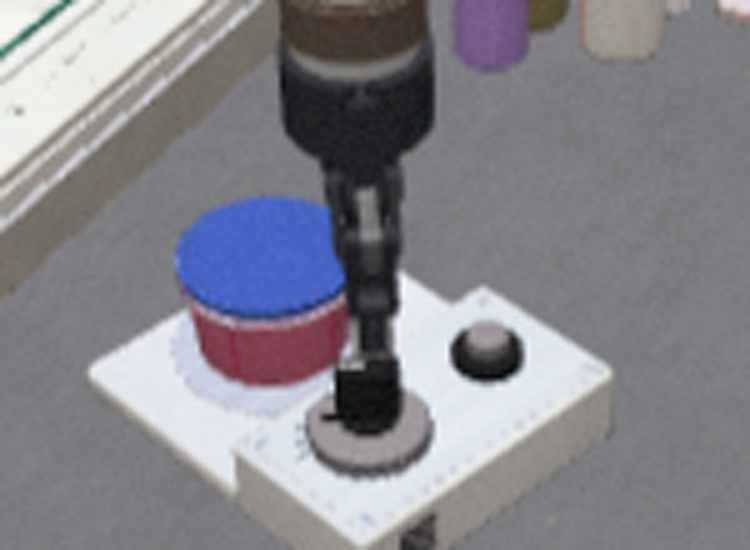

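servo_tool --pt "60 0 0 20 0" --pt "60 0 0 0 0" --pt "60 0 0 0 0"

```text
clock: 6.5
eef_pos: [0.5149, 0.0824, 0.1412]
tool_rot: [-0.303, 0.953, -0.0, 0.001]
ft_force: [-0.5, 0.3, -0.1]
grip_width: 0.06
grasp_force: 0.0
```

```bash
python3 s.py .5137 .0825
```

```text
t 6.5 pos [0.5149 0.0824 0.1412] yaw 3.7568 j [ 0.159  0.344 -0.118  1.107  0.    -0.457] F [-0.48  0.31 -0.14] T [0.013 0.011 0.   ] w 0.06
tool dx,dy mm 0.9 0.7
```

servo_tool --pt "60 0.5 0.5 20 0" --pt "60 0 0 15 0" --pt "60 0 0 8 0" --pt "60 0 0 0 0" --pt "60 0 0 0 0"

```text
clock: 7.12
eef_pos: [0.5135, 0.0824, 0.0968]
tool_rot: [-0.303, 0.953, -0.0, 0.0]
ft_force: [-0.0, 0.7, -0.1]
grip_width: 0.0598
grasp_force: 0.0
```

```bash
python3 s.py .5137 .0825
```

```text
t 7.125 pos [0.5135 0.0824 0.0968] yaw 3.7574 j [ 0.159  0.386 -0.183  1.001 -0.    -0.457] F [-0.03  0.67 -0.1 ] T [-0.044 -0.023  0.048] w 0.0598
tool dx,dy mm -0.2 -0.1
```

servo_tool --pt "30 0 0 0 0" --pt "0 0 0 0 0" --pt "0 0 0 0 0" --pt "0 0 0 0 0" --pt "0 0 0 0 0" --pt "0 0 0 0 0"

```text
clock: 7.88
eef_pos: [0.5143, 0.0812, 0.097]
tool_rot: [-0.302, 0.953, -0.002, 0.001]
ft_force: [1.9, -3.7, 1.5]
grip_width: 0.0148
grasp_force: 60.2
```

```bash
python3 s.py .5137 .0825;  python3 s.py
```

```text
t 7.875 pos [0.5143 0.0812 0.097 ] yaw 3.7562 j [ 0.158  0.385 -0.183  1.    -0.003 -0.457] F [ 1.91 -3.71  1.46] T [-0.827 -0.33  -0.046] w 0.0148
tool dx,dy mm -0.3 1.4
t 7.875 pos [0.5143 0.0812 0.097 ] yaw 3.7562 j [ 0.158  0.385 -0.183  1.    -0.003 -0.457] F [ 1.91 -3.71  1.46] T [-0.827 -0.33  -0.046] w 0.0148
```

servo_tool --pt "0 0 -1.4 0 0" --pt "0 0 0 0 0.05" --pt "0 0 0 0 0.05" --pt "0 0 0 0 0.05" --pt "0 0 0 0 0" --pt "0 0 0 0 0"

```text
clock: 8.62
eef_pos: [0.5144, 0.081, 0.097]
tool_rot: [-0.231, 0.973, -0.0, 0.001]
ft_force: [0.2, -3.0, 5.6]
grip_width: 0.015
grasp_force: 60.8
```

```bash
cat > a.py <<'E'
from h import *
T=[];F=[]
for i in range(4):
    viewer.camera("top") ; s=status.get_obs();T.append(s["ft_torque"]);F.append(s["ft_force"])
print("meanF",np.mean(F,0).round(2),"meanT",np.mean(T,0).round(3),"sd",np.std(T,0).round(3))
for x in viewer.spot_point("scene","ring_mark")[:0]:pass
E
python3 a.py;python3 s.py .5143 .0812
```

```text
meanF [ 0.44 -3.59  5.42] meanT [-0.552 -0.033 -0.087] sd [0.037 0.023 0.027]
t 8.875 pos [0.5144 0.081  0.097 ] yaw 3.6078 j [ 1.570e-01  3.860e-01 -1.810e-01  1.002e+00 -1.000e-03 -3.100e-01] F [ 0.92 -3.46  6.04] T [-0.586 -0.057 -0.053] w 0.0147
tool dx,dy mm 0.0 0.2
```

servo_tool --pt "0 0 0 0 0.04" --pt "0 0 0 0 0.04" --pt "0 0 0 0 0" --pt "0 0 0 0 0"

```text
clock: 9.38
eef_pos: [0.5144, 0.0809, 0.097]
tool_rot: [-0.192, 0.981, -0.0, 0.001]
ft_force: [0.5, -4.0, 5.1]
grip_width: 0.0149
grasp_force: 60.8
```

```bash
python3 a.py;python3 s.py .5143 .0812
```

```text
meanF [ 0.71 -3.26  5.46] meanT [-0.585 -0.065 -0.067] sd [0.024 0.023 0.032]
t 9.625 pos [0.5144 0.081  0.097 ] yaw 3.5278 j [ 1.560e-01  3.860e-01 -1.810e-01  1.002e+00 -1.000e-03 -2.300e-01] F [ 1.11 -3.74  6.27] T [-0.626 -0.026 -0.103] w 0.0152
tool dx,dy mm 0.0 0.3
```

servo_tool --pt "0 0 0 0 0.04" --pt "0 0 0 0 0.04" --pt "0 0 0 0 0" --pt "0 0 0 0 0"

```text
clock: 10.12
eef_pos: [0.5145, 0.0809, 0.097]
tool_rot: [-0.152, 0.988, -0.0, 0.001]
ft_force: [0.9, -3.1, 6.0]
grip_width: 0.0151
grasp_force: 60.8
```

```bash
sed -i 's/^print("meanF"/print("tau",s["tau"].round(3));&/' a.py; python3 a.py;python3 s.py .5143 .0812
```

```text
tau [ 1.9090e+00 -3.8203e+01  2.0271e+01 -9.0000e-03  9.1300e-01 -7.7000e-02]
meanF [ 0.56 -3.21  5.26] meanT [-0.615 -0.103 -0.086] sd [0.033 0.03  0.027]
t 10.375 pos [0.5145 0.0809 0.097 ] yaw 3.4478 j [ 1.560e-01  3.860e-01 -1.810e-01  1.002e+00 -1.000e-03 -1.500e-01] F [ 1.1  -2.88  4.79] T [-0.663 -0.043 -0.076] w 0.0146
tool dx,dy mm 0.1 0.3
```

servo_tool --pt "0 0 0 0 0.04" --pt "0 0 0 0 0.04" --pt "0 0 0 0 0" --pt "0 0 0 0 0"

```text
clock: 10.88
eef_pos: [0.5145, 0.0808, 0.097]
tool_rot: [-0.113, 0.994, -0.0, 0.001]
ft_force: [1.2, -3.4, 5.3]
grip_width: 0.0145
grasp_force: 60.8
```

```bash
sed -i 's/range(4)/range(2)/;s/s\["tau"\]/s["tau"][5]/' a.py; python3 a.py
```

```text
tau -0.077
meanF [ 0.67 -3.85  5.33] meanT [-0.603 -0.094 -0.116] sd [0.029 0.004 0.001]
```

servo_tool --pt "0 0 0 0 0" --pt "0 0 0 0 0"

```text
clock: 11.28
eef_pos: [0.5145, 0.0809, 0.097]
tool_rot: [-0.113, 0.994, -0.0, 0.001]
ft_force: [-0.1, -3.7, 5.3]
grip_width: 0.015
grasp_force: 60.8
```

```bash
python3 a.py
```

```text
tau -0.077
meanF [ 0.51 -3.45  5.15] meanT [-0.618 -0.084 -0.073] sd [0.003 0.019 0.004]
```

servo_tool --pt "0 0 0 0 0.04" --pt "0 0 0 0 0.04" --pt "0 0 0 0 0" --pt "0 0 0 0 0"

```text
clock: 11.92
eef_pos: [0.5145, 0.0808, 0.097]
tool_rot: [-0.073, 0.997, -0.0, 0.001]
ft_force: [1.4, -4.0, 5.1]
grip_width: 0.0151
grasp_force: 60.8
```

```bash
echo 'from h import *
s=status.get_obs();print(s["tau"][5],s["ft_torque"][2],s["joint_pos"][5])'>b.py; python3 b.py
```

```text
-0.07667394122108817 -0.06386259769390949 0.010255507040085439
```

servo_tool --pt "0 0 0 0 0.04" --pt "0 0 0 0 0.04" --pt "0 0 0 0 0" --pt "0 0 0 0 0"

```text
clock: 12.42
eef_pos: [0.5145, 0.0807, 0.097]
tool_rot: [-0.033, 0.999, -0.0, 0.001]
ft_force: [0.9, -4.2, 5.3]
grip_width: 0.0152
grasp_force: 60.8
```

```bash
python3 b.py
```

```text
-0.07658556802198291 -0.052298555561013774 0.0902555486870789
```

servo_tool --pt "0 0 0 0 0.04" --pt "0 0 0 0 0.04" --pt "0 0 0 0 0" --pt "0 0 0 0 0"

```text
clock: 12.92
eef_pos: [0.5145, 0.0807, 0.097]
tool_rot: [0.007, 1.0, -0.001, 0.001]
ft_force: [0.3, -3.5, 5.4]
grip_width: 0.0151
grasp_force: 60.8
```

```bash
python3 b.py
```

```text
-0.07646261947229505 -0.05848744913696656 0.17026805959561783
```

servo_tool --pt "0 0 0 0 0.04" --pt "0 0 0 0 0.04" --pt "0 0 0 0 0" --pt "0 0 0 0 0"

```text
clock: 13.42
eef_pos: [0.5145, 0.0806, 0.097]
tool_rot: [0.047, 0.999, -0.001, 0.001]
ft_force: [0.4, -3.8, 5.8]
grip_width: 0.015
grasp_force: 60.8
```

```bash
python3 b.py
```

```text
-0.07639671675860882 -0.057014430855346535 0.2502280700707047
```

servo_tool --pt "0 0 0 0 0.04" --pt "0 0 0 0 0.04" --pt "0 0 0 0 0" --pt "0 0 0 0 0"

```text
clock: 13.92
eef_pos: [0.5145, 0.0806, 0.097]
tool_rot: [0.087, 0.996, -0.001, 0.001]
ft_force: [0.7, -4.0, 5.6]
grip_width: 0.0152
grasp_force: 60.8
```

```bash
python3 b.py
```

```text
-0.07632138440385461 -0.01881221461056322 0.33025595501791977
```

```bash
sed -i 's/range(2)/range(6)/' a.py; python3 a.py; python3 s.py; python3 - <<'E'
from h import *
for c in("top","scene"):
    im,_=viewer.camera(c)
    for x in viewer.spot_point(c,"ring_mark")[:2]:print(c,x["p"],x["pixel"],atz(c,x["pixel"],.079))
cv2.imwrite("pics/c4.png",cv2.resize(im[195:255,270:350,::-1],None,fx=9,fy=9,interpolation=cv2.INTER_CUBIC))
E
```

```text
tau -0.076
meanF [ 0.62 -4.66  5.22] meanT [-0.784 -0.143 -0.047] sd [0.033 0.035 0.016]
t 14.275 pos [0.5145 0.0806 0.097 ] yaw 2.9675 j [ 0.156  0.386 -0.181  1.001 -0.002  0.33 ] F [ 1.23 -4.75  5.  ] T [-0.814 -0.148 -0.067] w 0.0149
scene 0.53 [230.8, 293.7] [0.53884071 0.08861793 0.079     ]
```

View pics/c4.png

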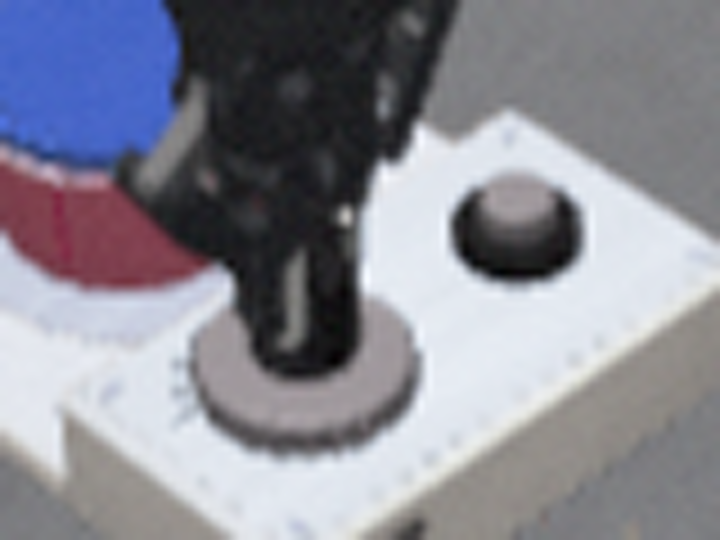

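servo_tool --pt "0 0 0 0 0.03" --pt "0 0 0 0 0.03" --pt "0 0 0 0 0" --pt "0 0 0 0 0"

```text
clock: 14.98
eef_pos: [0.5145, 0.0805, 0.097]
tool_rot: [0.117, 0.993, -0.001, 0.001]
ft_force: [1.3, -4.3, 5.3]
grip_width: 0.0151
grasp_force: 60.8
```

```bash
sed -i 's/range(6)/range(3)/' a.py; python3 a.py
```

```text
tau -0.04
meanF [ 0.94 -4.57  5.22] meanT [-0.824 -0.18  -0.035] sd [0.008 0.031 0.037]
```

servo_tool --pt "0 0 0 0 0.02" --pt "0 0 0 0 0" --pt "0 0 0 0 0"

```text
clock: 15.55
eef_pos: [0.5146, 0.0806, 0.097]
tool_rot: [0.127, 0.992, -0.001, 0.001]
ft_force: [0.8, -4.6, 4.8]
grip_width: 0.015
grasp_force: 60.8
```

```bash
python3 a.py; python3 b.py
```

```text
tau -0.004
meanF [ 0.72 -4.59  5.07] meanT [-0.834 -0.124  0.01 ] sd [0.036 0.022 0.033]
-0.003948188532376662 -0.07398341691786306 0.41003776848380213
```

servo_tool --pt "0 0 0 0 0.02" --pt "0 0 0 0 0" --pt "0 0 0 0 0"

```text
clock: 16.12
eef_pos: [0.5146, 0.0805, 0.097]
tool_rot: [0.136, 0.991, -0.001, 0.001]
ft_force: [1.2, -4.3, 5.4]
grip_width: 0.0148
grasp_force: 60.8
```

```bash
python3 a.py; python3 b.py
```

```text
tau 0.021
meanF [ 0.65 -4.23  5.14] meanT [-0.821 -0.165  0.007] sd [0.007 0.032 0.031]
0.02084937645122409 0.0240366308724239 0.42999705459438664
```

servo_tool --pt "0 0 0 0 0.02" --pt "0 0 0 0 0" --pt "0 0 0 0 0"

```text
clock: 16.7
eef_pos: [0.5146, 0.0805, 0.097]
tool_rot: [0.146, 0.989, -0.001, 0.001]
ft_force: [1.2, -4.6, 5.3]
grip_width: 0.015
grasp_force: 60.8
```

```bash
python3 a.py; python3 b.py
```

```text
tau 0.047
meanF [ 0.26 -4.7   5.18] meanT [-0.826 -0.206  0.053] sd [0.027 0.017 0.031]
0.04690297530032694 -0.011300184408539568 0.4499061834165699
```

servo_tool --pt "0 0 0 0 0.02" --pt "0 0 0 0 0.01" --pt "0 0 0 0 0" --pt "0 0 0 0 0"

```text
clock: 17.4
eef_pos: [0.5145, 0.0805, 0.097]
tool_rot: [0.161, 0.987, -0.001, 0.001]
ft_force: [0.9, -5.2, 5.1]
grip_width: 0.0153
grasp_force: 60.8
```

```bash
python3 a.py; python3 b.py
```

```text
tau 0.135
meanF [ 0.79 -4.99  5.83] meanT [-0.879 -0.171  0.129] sd [0.042 0.027 0.01 ]
0.1348859304562211 0.19447194349784774 0.4796989051987263
```

servo_tool --pt "0 0 0 0 0" --pt "40 0 0 0 0" --pt "40 0 0 0 0" --pt "40 0 0 0 0" --pt "40 0 0 -20 0" --pt "40 0 0 -40 0" --pt "40 0 0 -40 0" --pt "40 0 0 0 0" --pt "40 0 0 0 0"

```text
clock: 18.73
eef_pos: [0.5134, 0.0814, 0.1958]
tool_rot: [0.161, 0.987, -0.0, -0.0]
ft_force: [-0.4, -0.6, -0.4]
grip_width: 0.0397
grasp_force: 0.0
```

```bash
python3 s.py .4869 -.0055; python3 a.py
```

```text
t 18.725 pos [0.5134 0.0814 0.1958] yaw 2.8177 j [ 0.157  0.303 -0.026  1.243  0.     0.481] F [-0.42 -0.62 -0.38] T [ 0.005  0.024 -0.009] w 0.0397
tool dx,dy mm -2.5 -90.8
tau -0.0
meanF [-0.03 -0.16 -0.13] meanT [-0.015 -0.016 -0.012] sd [0.007 0.05  0.008]
```

servo_tool --pt "0 -1.8 -46 0 0" --pt "0 -1.9 -46 0 0" --pt "0 0 0 40 0" --pt "0 0 0 36 0" --pt "0 0 0 0 0" --pt "0 0 0 0 0" --pt "0 0 0 0 0"

```text
clock: 19.8
eef_pos: [0.4894, -0.007, 0.1219]
tool_rot: [0.161, 0.987, 0.0, 0.002]
ft_force: [0.1, -0.0, -0.9]
grip_width: -0.0003
grasp_force: 0.0
```

```bash
python3 s.py .4876 -.007; python3 - <<'E'
from h import *
im,d=viewer.camera("top")
print([ (x["p"],x["pixel"],atz("top",x["pixel"],.079)) for x in viewer.spot_point("top","ring_mark")[:2]])
a=cv2.resize(im[180:235,245:335,::-1],None,fx=6,fy=6,interpolation=cv2.INTER_CUBIC)
im,_=viewer.camera("scene")
b=cv2.resize(im[195:250,275:365,::-1],None,fx=6,fy=6,interpolation=cv2.INTER_CUBIC)
cv2.imwrite("pics/c5.png",cv2.resize(np.vstack([a,b]),None,fx=.9,fy=.9))
E
```

```text
t 19.8 pos [ 0.4894 -0.007   0.1219] yaw 2.8177 j [-0.014  0.303 -0.231  1.033  0.     0.31 ] F [ 0.06 -0.03 -0.91] T [-0.011 -0.036  0.005] w -0.0003
tool dx,dy mm 1.7 -0.6
[(0.54, [193.0, 274.9], array([0.55056067, 0.08524111, 0.079     ]))]
```

View pics/c5.png

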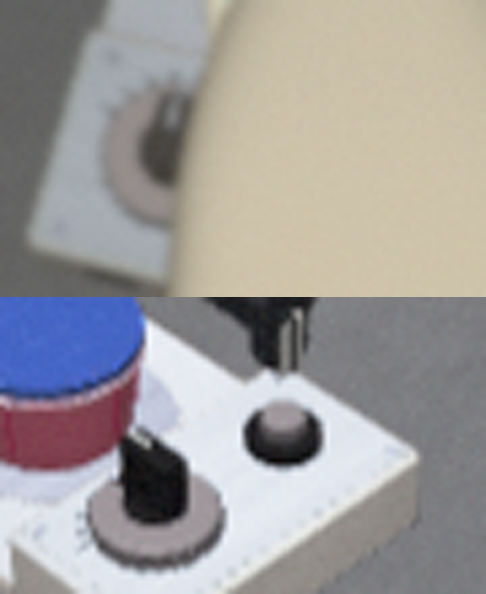

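servo_tool --pt "0 0 0 15 0" --pt "0 0 0 9 0" --pt "0 0 0 0 0" --pt "0 0 0 0 0" --pt "0 0 0 2 0" --pt "0 0 0 2 0" --pt "0 0 0 0 0" --pt "0 0 0 0 0"

```text
clock: 20.95
eef_pos: [0.4881, -0.0071, 0.0924]
tool_rot: [0.161, 0.987, 0.0, 0.0]
ft_force: [0.6, 0.4, 0.3]
grip_width: 0.0002
grasp_force: 0.0
```

```bash
python3 s.py .4876 -.007; python3 a.py
```

```text
t 20.95 pos [ 0.4881 -0.0071  0.0924] yaw 2.8174 j [-0.015  0.335 -0.273  0.962  0.     0.31 ] F [0.57 0.37 0.32] T [-0.046 -0.006  0.033] w 0.0002
tool dx,dy mm 0.5 -0.0
tau -0.0
meanF [ 0.01  0.53 -0.38] meanT [0.043 0.001 0.018] sd [0.026 0.025 0.009]
```

servo_tool --pt "0 0 0 1.5 0" --pt "0 0 0 1.5 0" --pt "0 0 0 1 0" --pt "0 0 0 0 0" --pt "0 0 0 0 0"

```text
clock: 21.78
eef_pos: [0.4881, -0.0071, 0.0885]
tool_rot: [0.161, 0.987, 0.0, 0.0]
ft_force: [0.3, -0.2, 1.7]
grip_width: -0.0
grasp_force: 1.1
```

```bash
python3 s.py; python3 a.py
```

```text
t 21.775 pos [ 0.4881 -0.0071  0.0885] yaw 2.8174 j [-0.015  0.34  -0.278  0.952  0.     0.31 ] F [ 0.26 -0.21  1.7 ] T [-0.029  0.082  0.016] w -0.0
tau -0.0
meanF [-0.49 -0.42  1.59] meanT [0.003 0.094 0.004] sd [0.017 0.031 0.009]
```

servo_tool --pt "0 0 0 1.3 0" --pt "0 0 0 1.3 0" --pt "0 0 0 1.3 0" --pt "0 0 0 1.3 0" --pt "0 0 0 0 0" --pt "0 0 0 0 0"

```text
clock: 22.72
eef_pos: [0.4881, -0.0071, 0.084]
tool_rot: [0.161, 0.987, 0.0, 0.0]
ft_force: [-2.9, -0.2, 10.7]
grip_width: 0.0
grasp_force: 4.9
```

```bash
python3 s.py; python3 a.py
```

```text
t 22.725 pos [ 0.4881 -0.0071  0.084 ] yaw 2.8174 j [-0.015  0.345 -0.285  0.94   0.     0.31 ] F [-2.9  -0.2  10.73] T [ 0.019  0.611 -0.051] w 0.0
tau -0.0
meanF [-3.04  0.16 10.24] meanT [0.01  0.647 0.004] sd [0.016 0.005 0.027]
```

servo_tool --pt "0 0 0 0.5 0" --pt "0 0 0 0 0" --pt "0 0 0 0 0"

```text
clock: 23.3
eef_pos: [0.4882, -0.0071, 0.0839]
tool_rot: [0.161, 0.987, 0.0, 0.0]
ft_force: [-4.5, 0.4, 12.2]
grip_width: 0.0001
grasp_force: 6.5
```

```bash
python3 s.py; python3 a.py; python3 - <<'E'
from h import *
im,d=viewer.camera("scene")
cv2.imwrite("pics/c6.png",cv2.resize(im[190:240,290:360,::-1],None,fx=10,fy=10,interpolation=cv2.INTER_CUBIC))
E
```

```text
t 23.3 pos [ 0.4882 -0.0071  0.0839] yaw 2.8174 j [-0.015  0.345 -0.285  0.94   0.     0.31 ] F [-4.53  0.38 12.19] T [ 0.071  0.869 -0.045] w 0.0001
tau -0.0
meanF [-3.62 -0.14 13.26] meanT [0.041 0.846 0.005] sd [0.015 0.025 0.047]
```

View pics/c6.png

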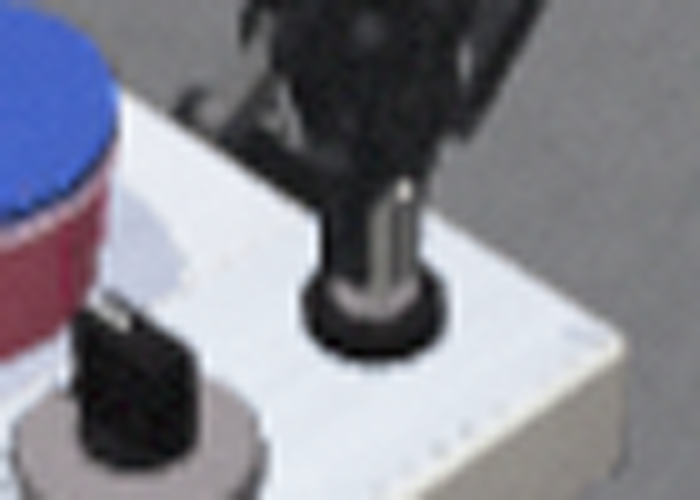

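servo_tool --pt "0 0 0 0 0" --pt "0 0 0 -3 0" --pt "0 0 0 -5 0" --pt "0 0 0 -30 0" --pt "0 0 0 -50 0" --pt "0 0 0 -40 0" --pt "0 0 0 0 0" --pt "0 0 0 0 0" --pt "0 0 0 0 0" --pt "0 0 0 0 0"

```text
clock: 24.8
eef_pos: [0.4873, -0.0071, 0.2093]
tool_rot: [0.161, 0.987, -0.0, -0.001]
ft_force: [0.1, 0.9, -0.8]
grip_width: 0.0003
grasp_force: 0.0
```

```bash
python3 s.py; python3 -c "
from h import *
print(bot.job_done())"
```

```text
t 24.8 pos [ 0.4873 -0.0071  0.2093] yaw 2.8174 j [-0.015  0.233 -0.084  1.256  0.     0.31 ] F [ 0.14  0.91 -0.84] T [-0.043 -0.019  0.05 ] w 0.0003
the job is handed in; nothing more can be done
None
```

I turned the knob clockwise onto its stop and left it there, pressed the start button fully down and released it, and handed the job in at 24.8 s. No verdict came back, and I could not confirm from the pictures that the ring stayed still; I judged that only from torque, an estimated 0.2 N m on the stop (0.055 to 0.215 possible, limit 0.25).

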